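# Register a beam-splitter housing in a corner fixture

## Robot

A 6-joint arm with a two-finger parallel gripper is mounted at the origin on a cart in front of the work surface, level with it; the furniture and walls round the work are solid. World frame = base frame: x ahead of the robot, y to its left, z up, the work surface at z = 0. Lengths are in m, angles in rad, forces in N, time in s.
With the tool pointing down it reaches from about 0.25 to 0.725 m from the base axis. Payload 4 kg.
Tool frame: the origin (TCP) lies between the finger pads; the fingertips stand 11 mm ahead of it and the grasp point (between the pads) lies 8 mm behind it (bot.tip_extent is the distance from the TCP to the fingertips, in m); z points along the fingers, y is the line along which they close (so a half turn about z gives the same grasp; the last joint's range is limited). The gripper opens to 85 mm and grips with 20 to 120 N. Pads are 22 mm wide; open, the fingers measure 114 mm over their backs; the gripper's body (76 mm by 85 mm) begins 54 mm behind the grasp point. The pads swing forward as they close: fully open they stand 13 mm farther back than shut.
Start: joints at [1.134, 0.241, 0.005, 1.335, 0, 1.571], TCP at [0.212, 0.453, 0.242] pointing down, gripper open.
Joint ranges: [-2.72, 2.72], [-1.05, 1.87], [-1.09, 1.28], [-1.99, 2.15], [-1.42, 1.44], [-3.14, 3.14]. Speed limits (rad/s): [2.79, 2.79, 3.14, 3.14, 3.14, 3.14].

## Interface

Orientations are given as a unit quaternion [x, y, z, w].
In Python, from workcell import bot gives the robot as it stands. The module is installed in compiled form; this text tells all that it offers.
- The arm moves only by the tool drive_tool, never from a script. Its argument "rows" is a list of rows, each an object of numbers: "dx", "dy", "dz": the shift along the tool's x, y, z in units of 50 mm (1.0 is 50 mm); "wx", "wy", "wz": the turn, a rotation vector about the tool's x, y, z in units of 5 degrees (1.0 is 5 degrees); "hand": the finger opening in mm, from 0 to 85.4. A call has 1 to 20 rows; each row is the pose to reach, as a shift and turn from the pose commanded when the call began, along the tool's axes at that moment; what a row does not reach only later rows make up. A row lasts 1/10 s, in which the tool goes at most 50 mm and 8.59 degrees, less where a joint would pass 70% of its speed; a pose out of reach is approached as far as the arm can. A call with a gripper value outside its range is refused whole. The fingers move at their own pace and stop on an object; the grip force is fixed at half the most. Time passes only in rows, so rows that repeat a pose let the fingers close. It gives the time, the measured TCP pose, the force, the opening and the grip force at its end, in the units of the state.
- bot.get_obs(): the state, without advancing time (a new reading comes with each control period).
- bot.camera(name): name is "side" or "top"; returns the picture (384x512x3 uint8, red, green, blue); there is no depth.
- bot.get_calibration(name): a dict with "vfov" (degrees; the focal length in pixels is half the picture's height over the tangent of half this angle, whatever the lens; pixels are square), "cx", "cy" (the principal point, pixels), "origin" and "rotation" of the camera in the world. Camera axes: x right, y up, looking along -z (the intrinsics and any distortion apply to the point x, -y, -z); pixel columns grow to the right and rows downward; lengths in m; the calibration is good to about 2 mm. A picture is of the moment at which its call begins. get_calibration takes no time and is no camera call.
- bot.job_done(): hands the job in; it is judged then, once.
Trained networks look in the newest picture that a camera, given by its name, has taken for a name from the list of things; names that differ only in an ending like _2 or _b are one class to them, and where a whole thing is asked for, a point or a joint stands for the part that bears it (a point fixed in the world has none). Each returns a list of dicts, best first, with "score" (0 to 1); they miss things now and then, are a little off and sometimes report something else, mostly with a low value. They report only what shows in the picture. A call takes as long as a camera call.
- bot.look_for(camera, thing): "extent" ([centre column, centre row, width, height] in pixels, round what is visible of it).
- bot.outline_of(camera, thing): "region" (384x512 bool, what is visible of it) and "extent" ([centre column, centre row, width, height] in pixels, round what is visible of it).
The state is a dict: "clock": time; "joint_pos": joint angles; "joint_vel": joint speeds; "tau": joint torques, N m; "eef_pos": TCP position; "tool_rot": TCP orientation; "ft_force": force on the tool from outside, world axes, zero at the start; "ft_torque": the same for the moment, N m; "grip_width": finger opening in m; "grasp_force": force on a finger pad.
Only numpy, scipy, OpenCV 4.12 (cv2) and the standard library are available. Lean on these libraries where they do the work, as an engineer would, in place of code of your own. Each camera call takes 0.05 s, during which the arm holds its last target. There are 200 camera calls.

## Task

On the corner fixture, wind the orange-gripped handwheel clockwise until the carriage with the red side stop is right back against its brass depth stop, leaving the housing where it stands meanwhile. Then pick up the aluminium beam-splitter housing, seat it upright and flat on the fixture's plate in the corner, one short end (with a round port) against the tall blue back stop and one long side against the red side stop, and press it firmly against both stops at once. Finish while still gripping the housing and pressing it into both stops; do not let go, and leave the other things on the table where they are.

Things in the scene. Friction and masses are not known exactly. Their poses are not given: they have to be found in the camera images.
- fixture: Corner fixture, bolted down: bare grey base plate 150 (x) x 200 (y) x 12 mm thick, origin at the centre of the plate's underside on the table, z up. In its axes: the tall blue back stop is at +x, the movable red side stop across its middle, the handwheel beyond that at +y. It stands at a different place and yaw (up to 0.2 rad either way) each time, x roughly away from the robot.
- seat (a point): Point on the top face of the fixture's plate (12 mm above the table) below the centre of the housing when seated in the corner with the carriage home; at (0, -45, 12) mm in the fixture's frame, axes as the fixture's. The plate is bare to the -x and -y sides of it.
- back_stop (a point): Middle of the contact face of the blue fixed stop bar (14 (x) x 90 (y) x 34 mm tall, standing on the plate, top 46 mm above the table). Axes as the fixture's. The face looks along -x and lies at x = +28 mm of the fixture, from y = -107 to -17 mm.
- side_stop (a point): Middle of the contact face of the red stop bar on the carriage (90 (x) x 14 (y) x 16 mm tall, top 28 mm above the table), axes as the fixture's. The face looks along -y; with the carriage home it lies at y = -25 mm of the fixture, x = -63 to +27 mm. Behind it (+y) are the brass depth-stop screw in a dark block (x = +34 mm, top 34 mm above the table), low rails and the handwheel.
- carriage (a joint): Travel of the rack carriage with the side stop along the fixture's +y, m. It starts between 0.003 and 0.010 and is home against the brass depth stop at 0.020 (a hard stop). Driven by the handwheel, 12.5 mm per rad; pushing it directly takes about 7 N.
- wheel (a joint): Handwheel angle in rad, growing clockwise seen from above, about a vertical axis; the carriage is home at 1.60. Stiff: about 0.09 N m to turn, stays where it is left.
- wheel_grip (a point): On the wheel's axis, at the middle height of its orange grip bar, 47 mm above the table, at (0, 60, 47) mm in the fixture's frame. The bar is 46 mm long, 14 mm wide and 26 mm tall (34 to 60 mm above the table), standing on a black disc of 72 mm diameter. The bar's length points at a yaw of (1.0 - wheel) rad from the fixture's x axis, so it lies along the fixture's x when the wheel reads 1.0.
- block_mid (a point): Centre of the housing, a loose aluminium block with black top, 56 long (x, round ports on the two ends) x 40 wide (y) x 60 mm tall (z), 0.3 kg; 30 mm above its underside. It stands upright on the table to the right, up to 0.45 rad turned; it is alike when turned half round, either end may go to the back stop.
- lens_box_1: Bystander: white octagonal lens box, loose, 38 x 42 x 19 mm, origin at the centre of its underside.
- lens_box_2: Bystander: pink octagonal lens box, loose, 38 x 42 x 19 mm, origin at the centre of its underside.
- frame_holder: Bystander: black square filter frame, loose, 55 x 55 x 9 mm, origin at the centre of its underside.
- block: The same housing; origin at the centre of its underside, axes as block_mid. Friction of the housing on plate and stops is about 0.6. Between it and the fixture a fixed black box, 150 x 180 mm and 140 mm tall, stands on the table from x = 0.50 m on, y = -0.21 to -0.02 m: go round in front of it or over it.

How it is judged:
On the way:
1. the carriage is wound home against the depth stop with the housing still where it stood (value of joint carriage above 0.019 m and distance of block_mid from where it was at the start of the episode below 0.02 m), for 0.2 s.
At the end, for the whole second after the job is handed in: Carriage home within 1.2 mm; housing on the plate (4 mm), upright and square to the fixture (0.05 rad), over the seat within 3 mm (4 mm toward the side stop), pressed with over 2 N on the blue and over 2 N on the red stop at once, gripped (over 3 N), at rest through the last second (value of joint carriage above 0.0188 m and contact force between block and fixture_c0 above 2 N and contact force between block and carriage_c0 above 2 N and contact force between block and the fingers above 3 N and x of block_mid in the frame of seat between -0.003 and 0.003 m and y of block_mid in the frame of seat between -0.003 and 0.004 m and z of block_mid in the frame of seat between 0.027 and 0.034 m and angle between block_mid's own z axis and vertical below 0.05 rad and angle between the x axis of block_mid and the x axis of fixture, either way round below 0.05 rad and linear speed of block below 0.01 m/s); the arm keeps its last pose, push and grip.
It fails at once if the white octagonal lens box is moved more than 25 mm (distance of lens_box_1 from where it was at the start of the episode above 0.025 m).
It fails at once if the pink octagonal lens box is moved more than 25 mm (distance of lens_box_2 from where it was at the start of the episode above 0.025 m).
It fails at once if the black square filter frame is moved more than 25 mm (distance of frame_holder from where it was at the start of the episode above 0.025 m).
It also fails if it takes over 72 s, if anything falls off the work surface, if the arm or the gripper's body presses on something with over 40 N, if the wrist force passes 120 N, or if a joint passes its speed limit or range.

## Working session

There is one attempt and no reset: what is moved stays moved. The work goes in short steps, Python scripts to look and compute and a tool call to move; the robot and the scene stay as the last step left them, time stands still between calls to the robot, and variables do not carry over. Pictures are saved under pics/ and viewed, at most 10 in all, crops included, and the job is handed in when it is done.

Besides the shell and the picture viewer there is one more tool, called after "Request:" as name(argument=value, ...), one argument or row to a line, values as JSON. drive_tool: Moves the arm, as the interface text tells. Its arguments: {"type":"object","properties":{"rows":{"type":"array","items":{"type":"object","properties":{"dx":{"type":"number"},"dy":{"type":"number"},"dz":{"type":"number"},"wx":{"type":"number"},"wy":{"type":"number"},"wz":{"type":"number"},"hand":{"type":"number"}}}}},"required":["rows"]}

```bash
mkdir -p pics; cat > h.py <<'E'
import numpy as np,cv2
from workcell import bot
from scipy.spatial.transform import Rotation as R
def K(n):
    c=bot.get_calibration(n); f=192/np.tan(np.radians(c['vfov'])/2)
    return c,f
def ray(n,u,v,z):
    c,f=K(n); d=np.array([(u-c['cx'])/f,-(v-c['cy'])/f,-1.]); Rm=np.array(c['rotation'])
    if Rm.shape!=(3,3): Rm=R.from_quat(Rm).as_matrix()
    d=Rm@d; o=np.array(c['origin']); return o+d*(z-o[2])/d[2]
def proj(n,p):
    c,f=K(n); Rm=np.array(c['rotation'])
    if Rm.shape!=(3,3): Rm=R.from_quat(Rm).as_matrix()
    q=(np.atleast_2d(p)-np.array(c['origin']))@Rm
    return np.c_[c['cx']-f*q[:,0]/q[:,2], c['cy']+f*q[:,1]/q[:,2]]
E
python3 - <<'E'
from h import *
for n in('top','side'):
    im=bot.camera(n); np.save(f'pics/{n}0.npy',im); cv2.imwrite(f'pics/{n}0.png',im[:,:,::-1]); print(n,bot.get_calibration(n))
    for t in('fixture','block','wheel','carriage','lens_box_1','frame_holder'):
        print(t,[(round(d['score'],2),np.round(d['extent'])) for d in bot.look_for(n,t)][:3])
o=bot.get_obs();print(o['clock'],o['eef_pos'],o['tool_rot'])
a=cv2.imread('pics/top0.png');b=cv2.imread('pics/side0.png');cv2.imwrite('pics/both.png',a)
E
```

```text
top {'vfov': 47.6993099571625, 'cx': 259.56006023943166, 'cy': 192.98615976456628, 'origin': array([0.35896084, 0.03012473, 1.25078545]), 'rotation': array([-0.05121574,  0.05086797,  0.70877136, -0.70173539])}
fixture [(0.81, array([197., 216.,  76.,  58.])), (0.18, array([291., 236.,  17.,  13.]))]
block [(0.83, array([399., 223.,  23.,  22.]))]
wheel [(0.75, array([176., 218.,  28.,  23.])), (0.57, array([195., 220.,  69.,  57.]))]
carriage [(0.81, array([196., 221.,  28.,  35.])), (0.55, array([198., 217.,  74.,  59.]))]
lens_box_1 [(0.71, array([124., 198.,  15.,  17.])), (0.43, array([291., 233.,  18.,  14.]))]
frame_holder [(0.58, array([227., 154.,  19.,  21.]))]
side {'vfov': 45.630661387838074, 'cx': 261.6199516220304, 'cy': 192.32219754172888, 'origin': array([1.48046084, 0.2367512 , 1.37199969]), 'rotation': array([0.19063323, 0.24468917, 0.74057649, 0.59609785])}
fixture [(0.97, array([317., 191.,  61.,  37.]))]
block []
wheel [(0.6, array([333., 193.,  20.,  22.]))]
carriage [(0.6, array([316., 182.,  16.,  18.])), (0.54, array([319., 192.,  57.,  30.]))]
lens_box_1 []
frame_holder [(0.52, array([168., 163.,  14.,  23.]))]
0.7 [0.21152012 0.45307175 0.24233498] [2.16642207e-01 9.76251071e-01 2.67153268e-05 5.43991199e-06]
```

View pics/top0.png

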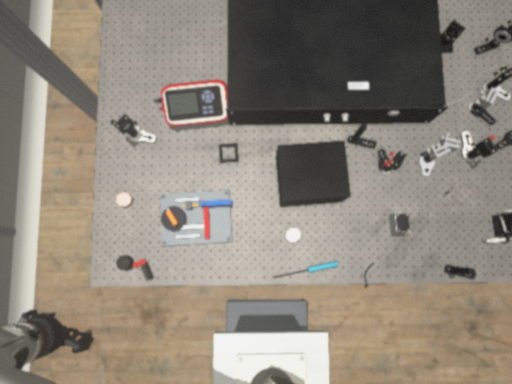

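View pics/side0.png

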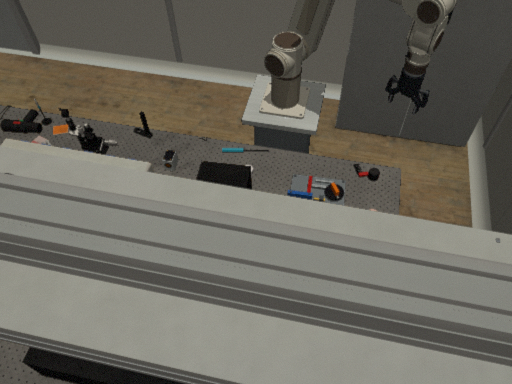

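The top picture shows the fixture at (197,217), with the blue bar at (216,203), red bar (207,222) and orange grip (173,216). The housing is at (400,223), and the white and pink boxes are at (293,235) and (124,200). In the side view the fixture is at (317,190) and the housing at (169,158).

```bash
python3 - <<'E'
from h import *
im=np.load('pics/top0.npy')
a=cv2.resize(im[185:252,152:240],None,fx=6,fy=6,interpolation=cv2.INTER_CUBIC)
b=cv2.resize(im[205:242,380:420],None,fx=6,fy=6,interpolation=cv2.INTER_CUBIC)
c=np.zeros((402,528+240,3),np.uint8);c[:,:528]=a;c[:222,528:]=b
cv2.imwrite('pics/crop1.png',c[:,:,::-1])
hsv=cv2.cvtColor(im,cv2.COLOR_RGB2HSV).astype(int);H,S,V=hsv[...,0],hsv[...,1],hsv[...,2]
def blob(n,m,z,box):
    mm=np.zeros_like(m);mm[box[0]:box[1],box[2]:box[3]]=m[box[0]:box[1],box[2]:box[3]]
    ys,xs=np.nonzero(mm); r=cv2.minAreaRect(np.c_[xs,ys].astype(np.float32))
    p=np.array([ray('top',x,y,z)[:2] for x,y in zip(xs,ys)]);w,v=np.linalg.eigh(np.cov(p.T))
    print(n,len(xs),'c',p.mean(0).round(4),'len',np.sqrt(12*w).round(4),'major yaw',np.arctan2(v[1,1],v[0,1]).round(3))
B=(185,252,152,240)
blob('blue',(H>100)&(H<125)&(S>120),.046,B)
blob('red',((H<6)|(H>172))&(S>130),.028,B)
blob('orange',(H>7)&(H<22)&(S>150),.060,B)
for n,p in dict(plate=[(161,194),(231,191),(232,243),(161,245)]).items():
    print([ray('top',u,v,.012).round(4) for u,v in p])
r=bot.outline_of('top','block')
if r: 
    m=r[0]['region'];blob('block',m,.06,(0,384,0,512))
blob('blkdark',V<70,.06,(205,242,380,420))
for t in('lens_box_1','frame_holder'):
  for d in bot.look_for('top',t)[:3]: print(t,d['score'],ray('top',d['extent'][0],d['extent'][1],.01).round(3))
E
```

```text
blue 93 c [0.5076 0.1514] len [0.0114 0.0708] major yaw 1.609
red 122 c [0.456  0.1807] len [0.0111 0.0872] major yaw -3.098
orange 17 c [0.4703 0.2742] len [0.0149 0.0473] major yaw -2.429
[array([0.5391, 0.3139, 0.012 ]), array([0.5458, 0.1122, 0.012 ]), array([0.3967, 0.1094, 0.012 ]), array([0.3931, 0.3106, 0.012 ])]
block 418 c [ 0.4467 -0.3528] len [0.0549 0.057 ] major yaw 2.439
blkdark 11 c [ 0.4453 -0.3676] len [0.0146 0.0331] major yaw 3.091
lens_box_1 0.71 [0.529 0.421 0.01 ]
lens_box_1 0.43 [ 0.423 -0.06   0.01 ]
frame_holder 0.58 [0.656 0.123 0.01 ]
```

View pics/crop1.png

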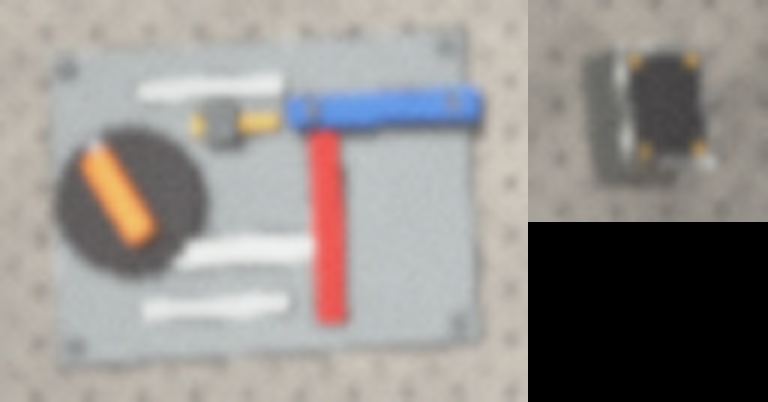

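The crop shows the plate corners at about (52,52), (464,28), (481,342) and (59,367), and the wheel disc centred at (131,202). The grip bar points up-left. The housing's black top is centred at crop (667,104) and nearly upright.

```bash
cat > m.py <<'E'
from h import *
from scipy.optimize import least_squares
uv=lambda x,y,ox=152,oy=185:((x+.5)/6-.5+ox,(y+.5)/6-.5+oy)
obs=[((53,51),(75,100,12)),((464,28),(75,-100,12)),((481,342),(-75,-100,12)),((59,367),(-75,100,12)),
((287,95),(42,-17,46)),((478,88),(42,-107,46)),((131,202),(0,60,34))]
P=np.array([o[1] for o in obs])/1e3; U=np.array([uv(*o[0]) for o in obs])
def T(q,p): c,s=np.cos(q[2]),np.sin(q[2]); p=np.atleast_2d(p); return np.c_[q[0]+c*p[:,0]-s*p[:,1],q[1]+s*p[:,0]+c*p[:,1],p[:,2]]
r=least_squares(lambda q:(proj('top',T(q,P))-U).ravel(),[.46,.21,.04]); q=r.x
print('fixture',q.round(4),'res px',r.fun.reshape(-1,2).round(2).tolist())
print('seat',T(q,[0,-.045,.012]).round(4),'wheel',T(q,[0,.06,.047]).round(4))
a,b=[ray('top',*uv(*p),.06) for p in((92,150),(145,243))]
print('bar yaw',np.arctan2(*(a-b)[[1,0]]),'len',np.linalg.norm(a-b),'mid',(a+b)/2)
C=[ray('top',*uv(x-528,y,380,205),.06) for x,y in((628,52),(697,50),(707,155),(637,160))]
m=np.mean(C,0);e=(C[0]+C[1]-C[2]-C[3]);f=C[0]+C[3]-C[1]-C[2]
print('block',m.round(4),'yaw',np.arctan2(e[1],e[0]),np.arctan2(-f[0],f[1]),np.linalg.norm(e)/2,np.linalg.norm(f)/2)
o=bot.get_obs();M=R.from_quat(o['tool_rot']).as_matrix();print('tool x,y',M[:,0].round(3),M[:,1].round(3),o['eef_pos'])
E
python3 m.py
```

```text
fixture [0.4709 0.2133 0.0485] res px [[-0.4, 0.28], [0.39, 0.1], [0.11, -0.05], [-0.06, -0.08], [-0.04, 0.44], [0.27, -0.26], [-0.27, -0.45]]
seat [[0.4731 0.1683 0.012 ]] wheel [[0.468  0.2732 0.047 ]]
bar yaw 0.5289951584320387 len 0.04976490847425275 mid [0.46709589 0.2730723  0.06      ]
block [ 0.448  -0.3622  0.06  ] yaw 0.03174004087484885 0.040150409630778046 0.04877033620406508 0.031875690006118305
tool x,y [-0.906  0.423 -0.   ] [0.423 0.906 0.   ] [0.2115275  0.45304263 0.24234868]
```

Request:
drive_tool(
  rows=[
    {"dx": -1, "dy": -0.18, "dz": 0.3, "wz": -1},
    {"dx": -2, "dy": -0.36, "dz": 0.6, "wz": -2},
    {"dx": -3, "dy": -0.54, "dz": 1, "wz": -3},
    {"dx": -4, "dy": -0.72, "dz": 1.5, "wz": -3},
    {"dx": -5, "dy": -0.9, "dz": 2, "wz": -3},
    {"dx": -6.17, "dy": -1.09, "dz": 2.4, "wz": -3, "hand": 60},
    {"dx": -6.17, "dy": -1.09, "dz": 2.4, "wz": -3, "hand": 60},
  ],
)

```text
invalid input at $.rows[0]: expected keys dx, dy, dz, wx, wy, wz, hand
```

```bash
cat > s.py <<'E'
from h import *
o=bot.get_obs();M=R.from_quat(o['tool_rot']).as_matrix()
for k in('clock','joint_pos','eef_pos','ft_force','grip_width','grasp_force'):print(k,np.round(o[k],4))
print('x',M[:,0].round(4),'y',M[:,1].round(4),'yawx',np.arctan2(M[1,0],M[0,0]).round(4))
def to(p): print('delta units',(M.T@(np.array(p)-o['eef_pos'])/.05).round(3))
E
python3 s.py
```

```text
clock 0.85
joint_pos [ 1.134   0.2405  0.005   1.3352 -0.      1.5708]
eef_pos [0.2115 0.453  0.2423]
ft_force [-0.5747 -0.5447  0.2585]
grip_width 0.0852
grasp_force 0.0
x [-0.9061  0.423  -0.    ] y [4.230e-01 9.061e-01 1.000e-04] yawx 2.7048
```

All keys are needed.

Request:
drive_tool(
  rows=[
    {"dx": -1, "dy": -0.18, "dz": 0.3, "wx": 0, "wy": 0, "wz": -1, "hand": 85},
    {"dx": -2, "dy": -0.36, "dz": 0.6, "wx": 0, "wy": 0, "wz": -2, "hand": 85},
    {"dx": -3, "dy": -0.54, "dz": 1, "wx": 0, "wy": 0, "wz": -3, "hand": 70},
    {"dx": -4, "dy": -0.72, "dz": 1.5, "wx": 0, "wy": 0, "wz": -3, "hand": 60},
    {"dx": -5, "dy": -0.9, "dz": 2, "wx": 0, "wy": 0, "wz": -3, "hand": 60},
    {"dx": -6.17, "dy": -1.09, "dz": 2.4, "wx": 0, "wy": 0, "wz": -3, "hand": 60},
    {"dx": -6.17, "dy": -1.09, "dz": 2.4, "wx": 0, "wy": 0, "wz": -3, "hand": 60},
    {"dx": -6.17, "dy": -1.09, "dz": 2.4, "wx": 0, "wy": 0, "wz": -3, "hand": 60},
  ],
)

```text
clock: 1.65
eef_pos: [0.4702, 0.2699, 0.1201]
tool_rot: [0.09, 0.996, -0.001, -0.001]
ft_force: [-0.4, 0.5, -0.1]
grip_width: 0.0599
grasp_force: 0.0
```

```bash
echo "to((.468,.2732,.049))">>s.py; python3 s.py
```

```text
clock 1.65
joint_pos [ 0.5217  0.4072 -0.0901  1.0761 -0.0011  0.7028]
eef_pos [0.4702 0.2699 0.1201]
ft_force [-0.4333  0.4598 -0.052 ]
grip_width 0.0599
grasp_force 0.0
x [-0.9837  0.18    0.0013] y [ 0.18    0.9837 -0.0026] yawx 2.9606
delta units [0.053 0.061 1.421]
```

Request:
drive_tool(
  rows=[
    {"dx": 0, "dy": 0, "dz": 0, "wx": 0, "wy": 0, "wz": -1.6, "hand": 60},
    {"dx": 0, "dy": 0, "dz": 0, "wx": 0, "wy": 0, "wz": -3.2, "hand": 60},
    {"dx": 0, "dy": 0, "dz": 0, "wx": 0, "wy": 0, "wz": -4.8, "hand": 60},
    {"dx": 0, "dy": 0, "dz": 0.1, "wx": 0, "wy": 0, "wz": -6.4, "hand": 60},
    {"dx": 0, "dy": 0, "dz": 0.3, "wx": 0, "wy": 0, "wz": -8.3, "hand": 60},
    {"dx": 0, "dy": 0, "dz": 0.3, "wx": 0, "wy": 0, "wz": -8.3, "hand": 55},
    {"dx": 0, "dy": 0, "dz": 0.3, "wx": 0, "wy": 0, "wz": -8.3, "hand": 50},
  ],
)

```text
clock: 2.35
eef_pos: [0.4675, 0.2736, 0.1076]
tool_rot: [-0.27, 0.963, 0.0, -0.0]
ft_force: [0.3, 1.2, 0.3]
grip_width: 0.0499
grasp_force: 0.0
```

```bash
python3 s.py; python3 - <<'E'
from h import *
im=bot.camera('top');a=cv2.resize(im[185:252,152:240],None,fx=6,fy=6,interpolation=cv2.INTER_CUBIC)
jm=bot.camera('side');b=cv2.resize(jm[165:215,285:357],None,fx=6,fy=6,interpolation=cv2.INTER_CUBIC)[:,:270]
c=np.zeros((402,798,3),np.uint8);c[:,:528]=a;c[:300,528:]=b;cv2.imwrite('pics/c2.png',c[:,:,::-1])
E
```

```text
clock 2.35
joint_pos [ 5.294e-01  4.167e-01 -1.114e-01  1.043e+00  2.000e-04 -1.810e-02]
eef_pos [0.4675 0.2736 0.1076]
ft_force [0.273  1.1648 0.3202]
grip_width 0.0499
grasp_force 0.0
x [-8.538e-01 -5.206e-01  3.000e-04] y [-5.206e-01  8.538e-01  2.000e-04] yawx -2.5941
delta units [-0.005 -0.012  1.171]
```

View pics/c2.png

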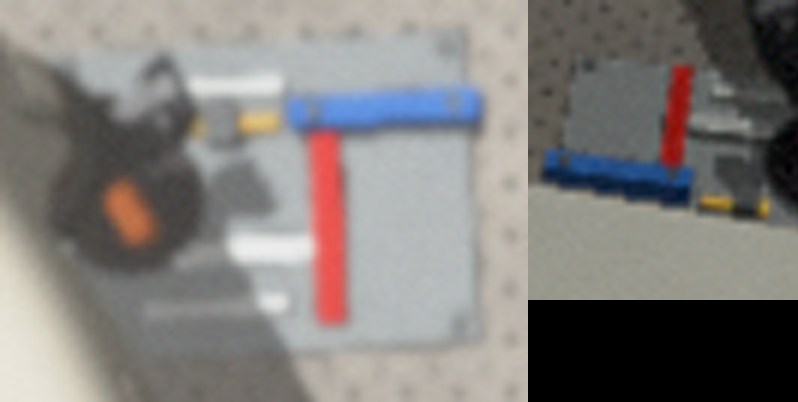

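The gripper hovers over the grip bar, with orange visible between the fingers at crop (130,212). It looks aligned. Next I descend and grip.

Request:
drive_tool(
  rows=[
    {"dx": 0, "dy": 0, "dz": 0.4, "wx": 0, "wy": 0, "wz": 0, "hand": 48},
    {"dx": 0, "dy": 0, "dz": 0.8, "wx": 0, "wy": 0, "wz": 0, "hand": 48},
    {"dx": 0, "dy": 0, "dz": 1.15, "wx": 0, "wy": 0, "wz": 0, "hand": 48},
    {"dx": 0, "dy": 0, "dz": 1.15, "wx": 0, "wy": 0, "wz": 0, "hand": 40},
    {"dx": 0, "dy": 0, "dz": 1.15, "wx": 0, "wy": 0, "wz": 0, "hand": 30},
    {"dx": 0, "dy": 0, "dz": 1.15, "wx": 0, "wy": 0, "wz": 0, "hand": 20},
    {"dx": 0, "dy": 0, "dz": 1.15, "wx": 0, "wy": 0, "wz": 0, "hand": 10},
    {"dx": 0, "dy": 0, "dz": 1.15, "wx": 0, "wy": 0, "wz": 0, "hand": 5},
    {"dx": 0, "dy": 0, "dz": 1.15, "wx": 0, "wy": 0, "wz": 0, "hand": 5},
    {"dx": 0, "dy": 0, "dz": 1.15, "wx": 0, "wy": 0, "wz": 0, "hand": 5},
  ],
)

```text
clock: 3.45
eef_pos: [0.4703, 0.2715, 0.0515]
tool_rot: [-0.27, 0.963, -0.002, 0.002]
ft_force: [2.6, -5.7, 1.7]
grip_width: 0.0129
grasp_force: 60.0
```

```bash
python3 s.py
```

```text
clock 3.45
joint_pos [ 0.5263  0.479  -0.1792  0.9095 -0.0052 -0.0209]
eef_pos [0.4703 0.2715 0.0515]
ft_force [ 2.6477 -5.6707  1.7132]
grip_width 0.0129
grasp_force 60.0391
x [-0.854  -0.5203 -0.0029] y [-0.5203  0.854  -0.0053] yawx -2.5944
delta units [0.022 0.054 0.049]
```

Request:
drive_tool(
  rows=[
    {"dx": 0, "dy": -0.05, "dz": 0, "wx": 0, "wy": 0, "wz": 1, "hand": 5},
    {"dx": 0, "dy": -0.05, "dz": 0, "wx": 0, "wy": 0, "wz": 2, "hand": 5},
    {"dx": 0, "dy": -0.05, "dz": 0, "wx": 0, "wy": 0, "wz": 3, "hand": 5},
    {"dx": 0, "dy": -0.05, "dz": 0, "wx": 0, "wy": 0, "wz": 4, "hand": 5},
    {"dx": 0, "dy": -0.05, "dz": 0, "wx": 0, "wy": 0, "wz": 5, "hand": 5},
    {"dx": 0, "dy": -0.05, "dz": 0, "wx": 0, "wy": 0, "wz": 6, "hand": 5},
    {"dx": 0, "dy": -0.05, "dz": 0, "wx": 0, "wy": 0, "wz": 7, "hand": 5},
    {"dx": 0, "dy": -0.05, "dz": 0, "wx": 0, "wy": 0, "wz": 8, "hand": 5},
    {"dx": 0, "dy": -0.05, "dz": 0, "wx": 0, "wy": 0, "wz": 9, "hand": 5},
    {"dx": 0, "dy": -0.05, "dz": 0, "wx": 0, "wy": 0, "wz": 10, "hand": 5},
    {"dx": 0, "dy": -0.05, "dz": 0, "wx": 0, "wy": 0, "wz": 11, "hand": 5},
    {"dx": 0, "dy": -0.05, "dz": 0, "wx": 0, "wy": 0, "wz": 12, "hand": 5},
    {"dx": 0, "dy": -0.05, "dz": 0, "wx": 0, "wy": 0, "wz": 12, "hand": 5},
  ],
)

```text
clock: 4.75
eef_pos: [0.4704, 0.2694, 0.0515]
tool_rot: [0.248, 0.969, -0.001, 0.002]
ft_force: [0.6, -6.2, 3.9]
grip_width: 0.0129
grasp_force: 60.4
```

```bash
echo "print('torque',o['ft_torque'].round(3),'tau6',o['tau'][-1])">>s.py; python3 s.py
```

```text
clock 4.75
joint_pos [ 0.5222  0.4787 -0.1798  0.9112 -0.004   1.0235]
eef_pos [0.4704 0.2694 0.0515]
ft_force [ 0.5775 -6.1524  3.8736]
grip_width 0.0129
grasp_force 60.3598
x [-0.877   0.4805 -0.004 ] y [ 0.4805  0.877  -0.0012] yawx 2.6403
delta units [0.08  0.044 0.049]
torque [-1.28  -0.079 -0.08 ] tau6 0.22800402715802193
```

Request:
drive_tool(
  rows=[
    {"dx": 0, "dy": -0.03, "dz": 0, "wx": 0, "wy": 0, "wz": 0.5, "hand": 5},
    {"dx": 0, "dy": -0.03, "dz": 0, "wx": 0, "wy": 0, "wz": 1, "hand": 5},
    {"dx": 0, "dy": -0.03, "dz": 0, "wx": 0, "wy": 0, "wz": 1.5, "hand": 5},
    {"dx": 0, "dy": -0.03, "dz": 0, "wx": 0, "wy": 0, "wz": 2, "hand": 5},
    {"dx": 0, "dy": -0.03, "dz": 0, "wx": 0, "wy": 0, "wz": 2.5, "hand": 5},
    {"dx": 0, "dy": -0.03, "dz": 0, "wx": 0, "wy": 0, "wz": 2.5, "hand": 5},
  ],
)

```text
clock: 5.35
eef_pos: [0.4703, 0.2692, 0.0516]
tool_rot: [0.347, 0.938, -0.0, 0.003]
ft_force: [1.3, -5.6, 1.9]
grip_width: 0.0125
grasp_force: 108.1
```

```bash
python3 s.py
```

```text
clock 5.35
joint_pos [ 0.5221  0.4768 -0.1826  0.9083 -0.0043  1.2316]
eef_pos [0.4703 0.2692 0.0516]
ft_force [ 1.2561 -5.5597  1.8801]
grip_width 0.0125
grasp_force 108.1418
x [-0.7587  0.6514 -0.0051] y [0.6514 0.7587 0.0015] yawx 2.4321
delta units [0.088 0.031 0.052]
torque [-1.081 -0.494  2.897] tau6 3.060557171702385
```

Request:
drive_tool(
  rows=[
    {"dx": 0, "dy": 0, "dz": 0, "wx": 0, "wy": 0, "wz": 0, "hand": 20},
    {"dx": 0, "dy": 0, "dz": 0, "wx": 0, "wy": 0, "wz": 0, "hand": 45},
    {"dx": 0, "dy": 0, "dz": 0, "wx": 0, "wy": 0, "wz": 0, "hand": 45},
    {"dx": 0, "dy": 0, "dz": 0, "wx": 0, "wy": 0, "wz": 0, "hand": 45},
    {"dx": 0, "dy": 0, "dz": -0.5, "wx": 0, "wy": 0, "wz": 0, "hand": 45},
    {"dx": 0, "dy": 0, "dz": -1.2, "wx": 0, "wy": 0, "wz": 0, "hand": 45},
    {"dx": 0, "dy": 0, "dz": -2.2, "wx": 0, "wy": 0, "wz": 0, "hand": 45},
    {"dx": 0, "dy": 0, "dz": -3.2, "wx": 0, "wy": 0, "wz": 0, "hand": 60},
    {"dx": 0, "dy": 0, "dz": -4, "wx": 0, "wy": 0, "wz": 0, "hand": 70},
    {"dx": 0, "dy": 0, "dz": -4, "wx": 0, "wy": 0, "wz": 0, "hand": 70},
    {"dx": 0, "dy": 0, "dz": -4, "wx": 0, "wy": 0, "wz": 0, "hand": 70},
  ],
)

```text
clock: 6.45
eef_pos: [0.4692, 0.2701, 0.251]
tool_rot: [0.351, 0.937, 0.001, 0.001]
ft_force: [0.9, -0.5, -0.2]
grip_width: 0.0701
grasp_force: 0.0
```

```bash
echo "to((.448,-.362,.25))">>s.py; python3 s.py
```

```text
clock 6.45
joint_pos [5.2230e-01 3.1760e-01 1.3170e-01 1.3819e+00 1.0000e-04 1.2386e+00]
eef_pos [0.4692 0.2701 0.251 ]
ft_force [ 0.8907 -0.502  -0.2472]
grip_width 0.0701
grasp_force 0.0
x [-0.7542  0.6566 -0.0009] y [0.6566 0.7542 0.0028] yawx 2.4253
delta units [0.062 0.021 4.039]
torque [-0.013 -0.011  0.047] tau6 0.0013772971942671575
delta units [-7.981e+00 -9.812e+00 -2.000e-03]
```

Request:
drive_tool(
  rows=[
    {"dx": -0.53, "dy": -0.65, "dz": 0, "wx": 0, "wy": 0, "wz": -0.6, "hand": 80},
    {"dx": -1.06, "dy": -1.31, "dz": 0, "wx": 0, "wy": 0, "wz": -1.2, "hand": 80},
    {"dx": -1.6, "dy": -1.96, "dz": 0, "wx": 0, "wy": 0, "wz": -1.8, "hand": 80},
    {"dx": -2.13, "dy": -2.62, "dz": 0, "wx": 0, "wy": 0, "wz": -2.4, "hand": 80},
    {"dx": -2.66, "dy": -3.27, "dz": 0, "wx": 0, "wy": 0, "wz": -3, "hand": 80},
    {"dx": -3.19, "dy": -3.92, "dz": 0, "wx": 0, "wy": 0, "wz": -3.6, "hand": 80},
    {"dx": -3.72, "dy": -4.58, "dz": 0, "wx": 0, "wy": 0, "wz": -4.2, "hand": 80},
    {"dx": -4.26, "dy": -5.23, "dz": 0, "wx": 0, "wy": 0, "wz": -4.8, "hand": 80},
    {"dx": -4.79, "dy": -5.89, "dz": 0, "wx": 0, "wy": 0, "wz": -5.4, "hand": 80},
    {"dx": -5.32, "dy": -6.54, "dz": 0, "wx": 0, "wy": 0, "wz": -6, "hand": 80},
    {"dx": -5.85, "dy": -7.19, "dz": 0, "wx": 0, "wy": 0, "wz": -6.6, "hand": 80},
    {"dx": -6.39, "dy": -7.85, "dz": 0, "wx": 0, "wy": 0, "wz": -7.2, "hand": 80},
    {"dx": -6.92, "dy": -8.5, "dz": 0, "wx": 0, "wy": 0, "wz": -7.8, "hand": 80},
    {"dx": -7.45, "dy": -9.16, "dz": 0, "wx": 0, "wy": 0, "wz": -8.4, "hand": 80},
    {"dx": -7.98, "dy": -9.81, "dz": 0, "wx": 0, "wy": 0, "wz": -8.6, "hand": 80},
    {"dx": -7.98, "dy": -9.81, "dz": 0, "wx": 0, "wy": 0, "wz": -8.6, "hand": 80},
    {"dx": -7.98, "dy": -9.81, "dz": 0, "wx": 0, "wy": 0, "wz": -8.6, "hand": 80},
  ],
)

```text
clock: 8.15
eef_pos: [0.4464, -0.3623, 0.2471]
tool_rot: [-0.016, 1.0, 0.002, -0.002]
ft_force: [-0.7, -0.1, 0.4]
grip_width: 0.08
grasp_force: 0.0
```

```bash
echo "to((.448,-.362,.11))">>s.py; python3 s.py; python3 - <<'E'
from h import *
im=bot.camera('top');a=cv2.resize(im[185:252,152:240],None,fx=6,fy=6,interpolation=cv2.INTER_CUBIC)
np.save('pics/t3.npy',im)
jm=bot.camera('side');b=cv2.resize(jm[135:180,145:190],None,fx=6,fy=6,interpolation=cv2.INTER_CUBIC)
c=np.zeros((402,798,3),np.uint8);c[:,:528]=a;c[:270,528:]=b;cv2.imwrite('pics/c3.png',c[:,:,::-1])
E
```

```text
clock 8.15
joint_pos [-6.8200e-01  3.9400e-01  2.3200e-01  1.4139e+00  4.0000e-04 -7.1410e-01]
eef_pos [ 0.4464 -0.3623  0.2471]
ft_force [-0.699  -0.0975  0.4432]
grip_width 0.08
grasp_force 0.0
x [-0.9995 -0.0321  0.0036] y [-0.0321  0.9995  0.0037] yawx -3.1095
delta units [-0.854 12.675  4.005]
torque [ 0.045  0.067 -0.004] tau6 -0.016948370612226427
delta units [-0.032  0.005 -0.059]
delta units [-0.042 -0.005  2.741]
```

View pics/c3.png

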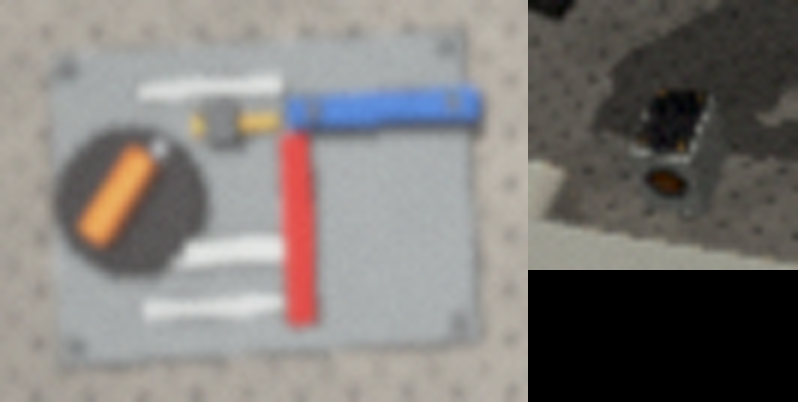

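The carriage bar now reaches the brass stop at crop (285,125), and the grip bar lies tilted the other way, so the wheel is home. The side view shows the housing's black top centred at crop (674,120).

```bash
python3 - <<'E'
from h import *
uv=lambda x,y:((x-528+.5)/6-.5+145,(y+.5)/6-.5+135)
C=[ray('side',*uv(x,y),.06) for x,y in((650,85),(708,92),(692,155),(640,148))]
print(np.mean(C,0),[c.round(4) for c in C])
print(ray('side',*uv(666,183),.03))
E
```

```text
[ 0.44845635 -0.36650582  0.06      ] [array([ 0.4236, -0.3904,  0.06  ]), array([ 0.4216, -0.3521,  0.06  ]), array([ 0.4736, -0.3448,  0.06  ]), array([ 0.475 , -0.3787,  0.06  ])]
[ 0.47618432 -0.3666296   0.03      ]
```

Request:
drive_tool(
  rows=[
    {"dx": 0, "dy": -0.04, "dz": 1, "wx": 0, "wy": 0, "wz": -0.2, "hand": 80},
    {"dx": 0, "dy": -0.04, "dz": 2, "wx": 0, "wy": 0, "wz": -0.2, "hand": 80},
    {"dx": 0, "dy": -0.04, "dz": 2.6, "wx": 0, "wy": 0, "wz": -0.2, "hand": 80},
    {"dx": 0, "dy": -0.04, "dz": 3.1, "wx": 0, "wy": 0, "wz": -0.2, "hand": 80},
    {"dx": 0, "dy": -0.04, "dz": 3.6, "wx": 0, "wy": 0, "wz": -0.2, "hand": 80},
    {"dx": 0, "dy": -0.04, "dz": 4, "wx": 0, "wy": 0, "wz": -0.2, "hand": 80},
    {"dx": 0, "dy": -0.04, "dz": 4.24, "wx": 0, "wy": 0, "wz": -0.2, "hand": 80},
    {"dx": 0, "dy": -0.04, "dz": 4.24, "wx": 0, "wy": 0, "wz": -0.2, "hand": 80},
    {"dx": 0, "dy": -0.04, "dz": 4.24, "wx": 0, "wy": 0, "wz": -0.2, "hand": 80},
  ],
)

```text
clock: 9.15
eef_pos: [0.4482, -0.3638, 0.0385]
tool_rot: [-0.026, 1.0, -0.0, 0.0]
ft_force: [0.7, -0.5, -0.3]
grip_width: 0.0799
grasp_force: 0.0
```

```bash
sed -i '/^to(/d' s.py; python3 s.py
```

```text
clock 9.15
joint_pos [-0.6818  0.5526 -0.0901  0.9274  0.     -0.7347]
eef_pos [ 0.4482 -0.3638  0.0385]
ft_force [ 0.6845 -0.5296 -0.2924]
grip_width 0.0799
grasp_force 0.0
x [-9.986e-01 -5.290e-02 -5.000e-04] y [-5.290e-02  9.986e-01 -4.000e-04] yawx -3.0887
torque [-0.047 -0.074 -0.006] tau6 0.001018908733385615
```

Request:
drive_tool(
  rows=[
    {"dx": 0, "dy": 0, "dz": 0, "wx": 0, "wy": 0, "wz": 0, "hand": 65},
    {"dx": 0, "dy": 0, "dz": 0, "wx": 0, "wy": 0, "wz": 0, "hand": 55},
    {"dx": 0, "dy": 0, "dz": 0, "wx": 0, "wy": 0, "wz": 0, "hand": 48},
    {"dx": 0, "dy": 0, "dz": 0, "wx": 0, "wy": 0, "wz": 0, "hand": 42},
    {"dx": 0, "dy": 0, "dz": 0, "wx": 0, "wy": 0, "wz": 0, "hand": 36},
    {"dx": 0, "dy": 0, "dz": 0, "wx": 0, "wy": 0, "wz": 0, "hand": 25},
    {"dx": 0, "dy": 0, "dz": 0, "wx": 0, "wy": 0, "wz": 0, "hand": 25},
    {"dx": 0, "dy": 0, "dz": 0, "wx": 0, "wy": 0, "wz": 0, "hand": 25},
  ],
)

```text
clock: 9.95
eef_pos: [0.4482, -0.3649, 0.0386]
tool_rot: [-0.026, 1.0, -0.001, 0.001]
ft_force: [0.3, -1.0, 5.1]
grip_width: 0.0397
grasp_force: 61.6
```

```bash
python3 s.py
```

```text
clock 9.95
joint_pos [-6.832e-01  5.527e-01 -8.940e-02  9.268e-01 -3.000e-04 -7.349e-01]
eef_pos [ 0.4482 -0.3649  0.0386]
ft_force [ 0.2596 -1.0293  5.1478]
grip_width 0.0397
grasp_force 61.6146
x [-0.9987 -0.0517 -0.0012] y [-0.0517  0.9987 -0.0015] yawx -3.0899
torque [-0.081  0.088 -0.076] tau6 -0.011519058316480368
```

Request:
drive_tool(
  rows=[
    {"dx": 0, "dy": 0, "dz": -0.4, "wx": 0, "wy": 0, "wz": 0, "hand": 25},
    {"dx": 0, "dy": 0, "dz": -1.2, "wx": 0, "wy": 0, "wz": 0, "hand": 25},
    {"dx": 0, "dy": 0, "dz": -2.1, "wx": 0, "wy": 0, "wz": 0, "hand": 25},
    {"dx": 0, "dy": 0, "dz": -3, "wx": 0, "wy": 0, "wz": 0, "hand": 25},
    {"dx": 0, "dy": 0, "dz": -3.8, "wx": 0, "wy": 0, "wz": 0, "hand": 25},
    {"dx": -0.03, "dy": 0.5, "dz": -4, "wx": 0, "wy": 0, "wz": 0, "hand": 25},
    {"dx": -0.08, "dy": 1.3, "dz": -4, "wx": 0, "wy": 0, "wz": 0, "hand": 25},
    {"dx": -0.13, "dy": 2.2, "dz": -4, "wx": 0, "wy": 0, "wz": 0, "hand": 25},
    {"dx": -0.18, "dy": 3, "dz": -4, "wx": 0, "wy": 0, "wz": 0, "hand": 25},
    {"dx": -0.23, "dy": 3.9, "dz": -4, "wx": 0, "wy": 0, "wz": 0, "hand": 25},
    {"dx": -0.29, "dy": 4.8, "dz": -4, "wx": 0, "wy": 0, "wz": 0, "hand": 25},
    {"dx": -0.34, "dy": 5.7, "dz": -4, "wx": 0, "wy": 0, "wz": 0, "hand": 25},
    {"dx": -0.4, "dy": 6.6, "dz": -4, "wx": 0, "wy": 0, "wz": 0, "hand": 25},
    {"dx": -0.45, "dy": 7.5, "dz": -4, "wx": 0, "wy": 0, "wz": 0, "hand": 25},
    {"dx": -0.51, "dy": 8.4, "dz": -4, "wx": 0, "wy": 0, "wz": 0, "hand": 25},
    {"dx": -0.56, "dy": 9.3, "dz": -4, "wx": 0, "wy": 0, "wz": 0, "hand": 25},
    {"dx": -0.61, "dy": 10.16, "dz": -4, "wx": 0, "wy": 0, "wz": 0, "hand": 25},
    {"dx": -0.61, "dy": 10.16, "dz": -4, "wx": 0, "wy": 0, "wz": 0, "hand": 25},
    {"dx": -0.61, "dy": 10.16, "dz": -4, "wx": 0, "wy": 0, "wz": 0, "hand": 25},
    {"dx": -0.61, "dy": 10.16, "dz": -4, "wx": 0, "wy": 0, "wz": 0, "hand": 25},
  ],
)

```text
clock: 11.95
eef_pos: [0.4511, 0.1439, 0.2369]
tool_rot: [-0.026, 1.0, -0.0, -0.001]
ft_force: [0.6, -0.5, -4.0]
grip_width: 0.0389
grasp_force: 61.9
```

```bash
python3 s.py
```

```text
clock 11.95
joint_pos [ 3.0900e-01  1.9260e-01 -7.0400e-02  1.3102e+00 -3.0000e-04  2.5760e-01]
eef_pos [0.4511 0.1439 0.2369]
ft_force [ 0.6099 -0.5277 -4.0086]
grip_width 0.0389
grasp_force 61.8695
x [-0.9987 -0.0514  0.0023] y [-5.140e-02  9.987e-01 -9.000e-04] yawx -3.0902
torque [-0.001 -0.016 -0.045] tau6 -0.002044106076937169
```

Request:
drive_tool(
  rows=[
    {"dx": 0, "dy": 0, "dz": 0.8, "wx": 0, "wy": 0, "wz": 0, "hand": 25},
    {"dx": 0, "dy": 0, "dz": 1.7, "wx": 0, "wy": 0, "wz": 0, "hand": 25},
    {"dx": 0, "dy": 0, "dz": 2.4, "wx": 0, "wy": 0, "wz": 0, "hand": 25},
    {"dx": 0, "dy": 0, "dz": 3, "wx": 0, "wy": 0, "wz": 0, "hand": 25},
    {"dx": 0, "dy": 0, "dz": 3.4, "wx": 0, "wy": 0, "wz": 0, "hand": 25},
    {"dx": 0, "dy": 0, "dz": 3.55, "wx": 0, "wy": 0, "wz": 0, "hand": 25},
    {"dx": 0, "dy": 0, "dz": 3.55, "wx": 0, "wy": 0, "wz": 0, "hand": 25},
    {"dx": 0, "dy": 0, "dz": 3.55, "wx": 0, "wy": 0, "wz": 0, "hand": 25},
  ],
)

```text
clock: 12.75
eef_pos: [0.4528, 0.1443, 0.0613]
tool_rot: [-0.025, 1.0, 0.0, 0.001]
ft_force: [0.1, -0.0, -3.4]
grip_width: 0.039
grasp_force: 61.8
```

```bash
python3 s.py; python3 - <<'E'
from h import *
im=bot.camera('top');a=cv2.resize(im[185:252,152:240],None,fx=6,fy=6,interpolation=cv2.INTER_CUBIC)
jm=bot.camera('side');b=cv2.resize(jm[160:210,285:330],None,fx=6,fy=6,interpolation=cv2.INTER_CUBIC)
c=np.zeros((402,798,3),np.uint8);c[:,:528]=a;c[:300,528:]=b;cv2.imwrite('pics/c4.png',c[:,:,::-1])
E
```

```text
clock 12.75
joint_pos [ 0.3085  0.3554 -0.3511  0.8626 -0.      0.2579]
eef_pos [0.4528 0.1443 0.0613]
ft_force [ 0.0908 -0.0223 -3.4075]
grip_width 0.039
grasp_force 61.7794
x [-0.9987 -0.0506 -0.0017] y [-5.060e-02  9.987e-01  4.000e-04] yawx -3.091
torque [ 0.004 -0.014 -0.009] tau6 -0.0008106149471132085
```

View pics/c4.png

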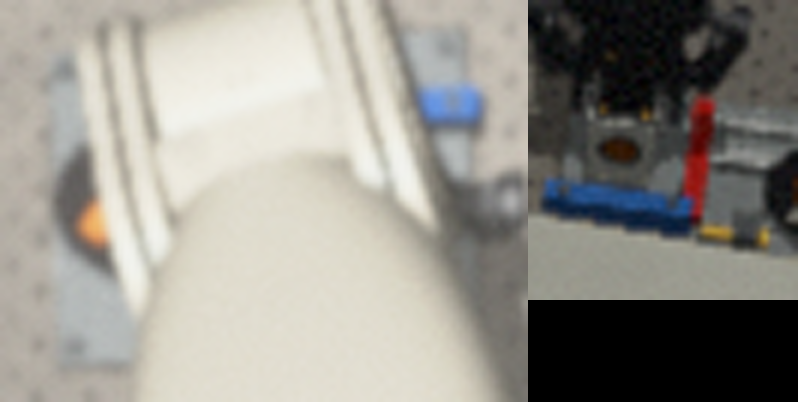

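The side view shows the housing held upright, just off the blue bar (crop (618,200)) and short of the red one (702,160). Now I lower it to the plate.

Request:
drive_tool(
  rows=[
    {"dx": 0, "dy": 0, "dz": 0.08, "wx": 0, "wy": 0, "wz": 0, "hand": 25},
    {"dx": 0, "dy": 0, "dz": 0.14, "wx": 0, "wy": 0, "wz": 0, "hand": 25},
    {"dx": 0, "dy": 0, "dz": 0.18, "wx": 0, "wy": 0, "wz": 0, "hand": 25},
    {"dx": 0, "dy": 0, "dz": 0.2, "wx": 0, "wy": 0, "wz": 0, "hand": 25},
    {"dx": 0, "dy": 0, "dz": 0.2, "wx": 0, "wy": 0, "wz": 0, "hand": 25},
  ],
)

```text
clock: 13.35
eef_pos: [0.4516, 0.1447, 0.0506]
tool_rot: [-0.026, 1.0, -0.0, -0.0]
ft_force: [-1.7, -1.2, 1.6]
grip_width: 0.0394
grasp_force: 62.4
```

Request:
drive_tool(
  rows=[
    {"dx": -0.1, "dy": 0.1, "dz": 0, "wx": 0, "wy": 0, "wz": 0, "hand": 25},
    {"dx": -0.2, "dy": 0.2, "dz": 0, "wx": 0, "wy": 0, "wz": 0, "hand": 25},
    {"dx": -0.28, "dy": 0.25, "dz": 0, "wx": 0, "wy": 0, "wz": 0, "hand": 25},
    {"dx": -0.28, "dy": 0.25, "dz": 0, "wx": 0, "wy": 0, "wz": 0, "hand": 25},
    {"dx": -0.28, "dy": 0.25, "dz": 0, "wx": 0, "wy": 0, "wz": 0, "hand": 25},
  ],
)

```text
clock: 13.85
eef_pos: [0.4657, 0.1583, 0.0506]
tool_rot: [-0.026, 1.0, 0.0, 0.001]
ft_force: [-1.3, -0.2, 3.4]
grip_width: 0.0394
grasp_force: 62.6
```

Request:
drive_tool(
  rows=[
    {"dx": -0.04, "dy": 0, "dz": 0, "wx": 0, "wy": 0, "wz": 0, "hand": 25},
    {"dx": -0.08, "dy": 0, "dz": 0, "wx": 0, "wy": 0, "wz": 0, "hand": 25},
    {"dx": -0.08, "dy": 0, "dz": 0, "wx": 0, "wy": 0, "wz": 0, "hand": 25},
  ],
)

```text
clock: 14.15
eef_pos: [0.4661, 0.1583, 0.0507]
tool_rot: [-0.026, 1.0, 0.001, -0.003]
ft_force: [-10.0, -0.4, 13.3]
grip_width: 0.039
grasp_force: 63.9
```

```bash
python3 s.py; python3 - <<'E'
from h import *
im=bot.camera('top')
jm=bot.camera('side');b=cv2.resize(jm[160:210,285:340],None,fx=12,fy=12,interpolation=cv2.INTER_CUBIC)
cv2.imwrite('pics/c5.png',b[:,:,::-1])
# expected pixel of housing +x lower/upper edges if seated per camera fixture estimate
E
```

```text
clock 14.15
joint_pos [ 0.3257  0.402  -0.3112  0.8628  0.0028  0.2731]
eef_pos [0.4661 0.1583 0.0507]
ft_force [-10.0311  -0.3664  13.3372]
grip_width 0.039
grasp_force 63.8684
x [-0.9986 -0.0525  0.0058] y [-0.0525  0.9986  0.0013] yawx -3.089
torque [-0.097  2.189 -0.038] tau6 -0.03807270317338407
```

View pics/c5.png

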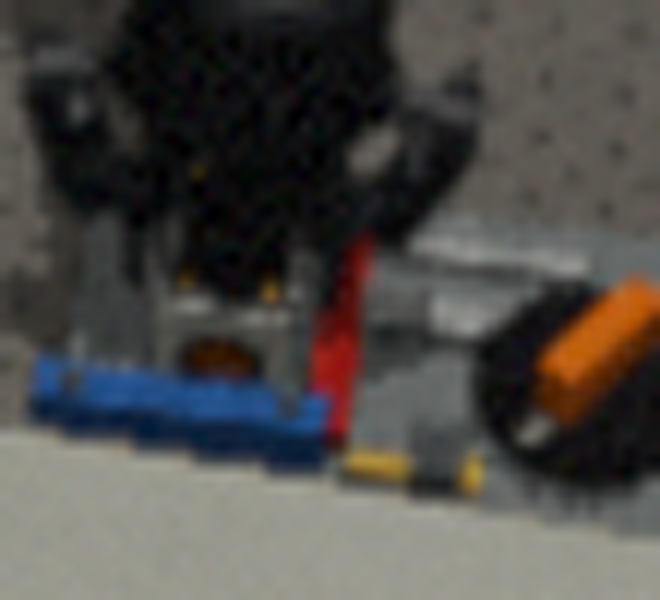

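```bash
python3 - <<'E'
from h import *
uv=lambda x,y:((x+.5)/12-.5+285,(y+.5)/12-.5+160)
for n,p,z in(('edge',(225,302),.072),('screws',(228,285),.072),('blueL far top',(45,358),.046),('blueR far top',(325,396),.046),('blueL near',(38,398),.046),('blueR near',(322,440),.046),('redtop far',(362,240),.028),('redtop near',(325,400),.028),('grip top',(603,325),.06)):
    print(n,ray('side',*uv(*p),z).round(4))
E
```

```text
edge [0.4923 0.1572 0.072 ]
screws [0.4858 0.1571 0.072 ]
blueL far top [0.5048 0.1062 0.046 ]
blueR far top [0.5011 0.1907 0.046 ]
blueL near [0.5198 0.1069 0.046 ]
blueR near [0.5173 0.1923 0.046 ]
redtop far [0.4262 0.192  0.028 ]
redtop near [0.4893 0.1903 0.028 ]
grip top [0.468  0.2682 0.06  ]
```

The side view suggests about an 8 mm gap between the housing's end edge (crop (225,302)) and the blue face, so the 10 N may be plate friction. I'll lift slightly and approach the stop in the air.

Request:
drive_tool(
  rows=[
    {"dx": 0.06, "dy": 0, "dz": -0.04, "wx": 0, "wy": 0, "wz": 0, "hand": 25},
    {"dx": 0.06, "dy": 0, "dz": -0.08, "wx": 0, "wy": 0, "wz": 0, "hand": 25},
    {"dx": 0.06, "dy": 0, "dz": -0.08, "wx": 0, "wy": 0, "wz": 0, "hand": 25},
    {"dx": 0.06, "dy": 0, "dz": -0.08, "wx": 0, "wy": 0, "wz": 0, "hand": 25},
  ],
)

```text
clock: 14.65
eef_pos: [0.4665, 0.158, 0.0541]
tool_rot: [-0.026, 1.0, 0.0, 0.0]
ft_force: [-0.4, 0.5, -3.7]
grip_width: 0.039
grasp_force: 61.9
```

Request:
drive_tool(
  rows=[
    {"dx": -0.04, "dy": 0, "dz": 0, "wx": 0, "wy": 0, "wz": 0, "hand": 25},
    {"dx": -0.06, "dy": 0, "dz": 0, "wx": 0, "wy": 0, "wz": 0, "hand": 25},
    {"dx": -0.08, "dy": 0, "dz": 0, "wx": 0, "wy": 0, "wz": 0, "hand": 25},
    {"dx": -0.08, "dy": 0, "dz": 0, "wx": 0, "wy": 0, "wz": 0, "hand": 25},
  ],
)

```text
clock: 15.05
eef_pos: [0.4704, 0.1582, 0.0542]
tool_rot: [-0.026, 1.0, 0.0, 0.0]
ft_force: [0.0, 0.1, -3.5]
grip_width: 0.0388
grasp_force: 61.9
```

Request:
drive_tool(
  rows=[
    {"dx": -0.03, "dy": 0, "dz": 0, "wx": 0, "wy": 0, "wz": 0, "hand": 25},
    {"dx": -0.06, "dy": 0, "dz": 0, "wx": 0, "wy": 0, "wz": 0, "hand": 25},
    {"dx": -0.06, "dy": 0, "dz": 0, "wx": 0, "wy": 0, "wz": 0, "hand": 25},
  ],
)

```text
clock: 15.35
eef_pos: [0.4734, 0.1583, 0.0544]
tool_rot: [-0.026, 1.0, 0.0, 0.0]
ft_force: [-0.3, 0.2, -3.3]
grip_width: 0.0395
grasp_force: 61.9
```

Request:
drive_tool(
  rows=[
    {"dx": -0.03, "dy": 0, "dz": 0, "wx": 0, "wy": 0, "wz": 0, "hand": 25},
    {"dx": -0.06, "dy": 0, "dz": 0, "wx": 0, "wy": 0, "wz": 0, "hand": 25},
    {"dx": -0.06, "dy": 0, "dz": 0, "wx": 0, "wy": 0, "wz": 0, "hand": 25},
  ],
)

```text
clock: 15.65
eef_pos: [0.4737, 0.1583, 0.0538]
tool_rot: [-0.026, 1.0, -0.0, -0.002]
ft_force: [-5.5, -1.3, 1.1]
grip_width: 0.0392
grasp_force: 62.3
```

Contact with the blue stop comes at x = 0.4735, as predicted. I'll back off a little and find the red stop.

Request:
drive_tool(
  rows=[
    {"dx": 0.08, "dy": 0, "dz": 0, "wx": 0, "wy": 0, "wz": 0, "hand": 25},
    {"dx": 0.08, "dy": 0.05, "dz": 0, "wx": 0, "wy": 0, "wz": 0, "hand": 25},
    {"dx": 0.08, "dy": 0.1, "dz": 0, "wx": 0, "wy": 0, "wz": 0, "hand": 25},
    {"dx": 0.08, "dy": 0.1, "dz": 0, "wx": 0, "wy": 0, "wz": 0, "hand": 25},
  ],
)

```text
clock: 16.05
eef_pos: [0.4725, 0.1637, 0.0545]
tool_rot: [-0.026, 1.0, 0.0, 0.001]
ft_force: [-0.3, -0.1, -3.9]
grip_width: 0.0391
grasp_force: 61.8
```

Request:
drive_tool(
  rows=[
    {"dx": 0, "dy": 0.03, "dz": 0, "wx": 0, "wy": 0, "wz": 0, "hand": 25},
    {"dx": 0, "dy": 0.05, "dz": 0, "wx": 0, "wy": 0, "wz": 0, "hand": 25},
    {"dx": 0, "dy": 0.05, "dz": 0, "wx": 0, "wy": 0, "wz": 0, "hand": 25},
  ],
)

```text
clock: 16.35
eef_pos: [0.4721, 0.1652, 0.0544]
tool_rot: [-0.026, 1.0, -0.001, 0.0]
ft_force: [1.8, -2.9, -2.8]
grip_width: 0.0393
grasp_force: 62.0
```

Request:
drive_tool(
  rows=[
    {"dx": 0, "dy": -0.05, "dz": 0, "wx": 0, "wy": 0, "wz": 0, "hand": 25},
    {"dx": -0.01, "dy": -0.05, "dz": 0.04, "wx": 0, "wy": 0, "wz": 0, "hand": 25},
    {"dx": -0.01, "dy": -0.05, "dz": 0.07, "wx": 0, "wy": 0, "wz": 0, "hand": 25},
    {"dx": -0.01, "dy": -0.05, "dz": 0.07, "wx": 0, "wy": 0, "wz": 0, "hand": 25},
  ],
)

```text
clock: 16.75
eef_pos: [0.4723, 0.1634, 0.0507]
tool_rot: [-0.026, 1.0, 0.0, -0.0]
ft_force: [0.1, -0.3, -3.1]
grip_width: 0.0391
grasp_force: 62.0
```

Request:
drive_tool(
  rows=[
    {"dx": -0.04, "dy": 0.04, "dz": 0, "wx": 0, "wy": 0, "wz": 0, "hand": 25},
    {"dx": -0.08, "dy": 0.08, "dz": 0, "wx": 0, "wy": 0, "wz": 0, "hand": 25},
    {"dx": -0.12, "dy": 0.12, "dz": 0, "wx": 0, "wy": 0, "wz": 0, "hand": 25},
    {"dx": -0.12, "dy": 0.12, "dz": 0, "wx": 0, "wy": 0, "wz": 0, "hand": 25},
    {"dx": -0.12, "dy": 0.12, "dz": 0, "wx": 0, "wy": 0, "wz": 0, "hand": 25},
  ],
)

```text
clock: 17.25
eef_pos: [0.4733, 0.1651, 0.0508]
tool_rot: [-0.025, 1.0, -0.005, -0.004]
ft_force: [-12.8, -13.2, 13.5]
grip_width: 0.0389
grasp_force: 63.9
```

```bash
python3 s.py
```

```text
clock 17.25
joint_pos [ 0.3392  0.4206 -0.2804  0.881  -0.0061  0.2894]
eef_pos [0.4733 0.1651 0.0508]
ft_force [-12.7559 -13.1831  13.487 ]
grip_width 0.0389
grasp_force 63.9477
x [-0.9987 -0.0498  0.009 ] y [-0.0498  0.9987 -0.0091] yawx -3.0918
torque [-2.61   2.112 -0.113] tau6 -0.09218748193234205
```

Request:
drive_tool(
  rows=[
    {"dx": -0.02, "dy": 0.02, "dz": -0.03, "wx": 0, "wy": 0, "wz": 0, "hand": 25},
    {"dx": -0.04, "dy": 0.03, "dz": -0.04, "wx": 0, "wy": 0, "wz": 0, "hand": 25},
    {"dx": -0.04, "dy": 0.03, "dz": -0.04, "wx": 0, "wy": 0, "wz": 0, "hand": 25},
    {"dx": -0.04, "dy": 0.03, "dz": -0.04, "wx": 0, "wy": 0, "wz": 0, "hand": 25},
    {"dx": -0.04, "dy": 0.03, "dz": -0.04, "wx": 0, "wy": 0, "wz": 0, "hand": 25},
    {"dx": -0.04, "dy": 0.03, "dz": -0.04, "wx": 0, "wy": 0, "wz": 0, "hand": 25},
  ],
)

```text
clock: 17.85
eef_pos: [0.4734, 0.1656, 0.051]
tool_rot: [-0.025, 1.0, -0.006, -0.006]
ft_force: [-11.5, -13.4, 6.4]
grip_width: 0.0394
grasp_force: 63.3
```

```bash
python3 s.py; python3 - <<'E'
from h import *
jm=bot.camera('side');b=cv2.resize(jm[160:210,285:340],None,fx=12,fy=12,interpolation=cv2.INTER_CUBIC)
cv2.imwrite('pics/c6.png',b[:,:,::-1])
E
```

```text
clock 17.85
joint_pos [ 0.3406  0.4238 -0.2745  0.8885 -0.0069  0.2908]
eef_pos [0.4734 0.1656 0.051 ]
ft_force [-11.5013 -13.3884   6.3633]
grip_width 0.0394
grasp_force 63.2687
x [-0.9987 -0.0498  0.0133] y [-0.0499  0.9987 -0.0112] yawx -3.0918
torque [-2.973  2.216  0.006] tau6 0.010481368226464838
```

View pics/c6.png

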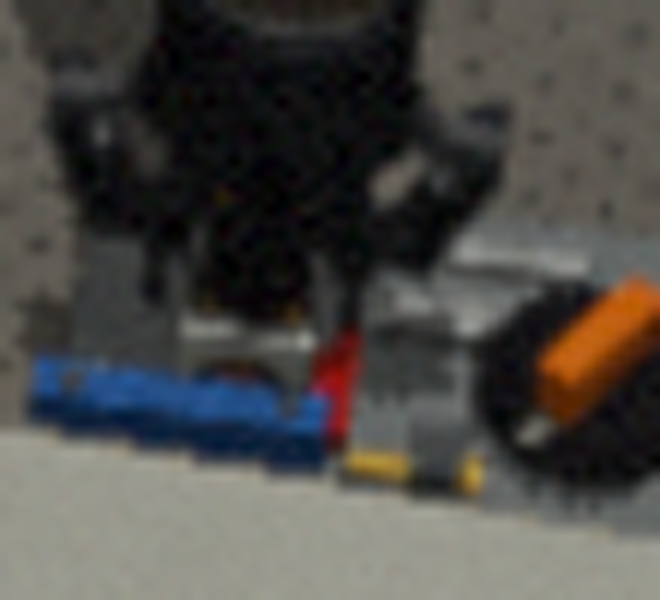

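The side view shows the housing's end at the blue bar, with the port mostly hidden at crop (238,370). Its side is against the red bar at (335,380), and the wheel is unmoved. Push is 11.5 N and 13.4 N, and the tilt is about 0.017 rad.

```bash
python3 -c "
from workcell import bot
print(bot.job_done())"
```

```text
the job is handed in; nothing more can be done
None
```

I handed the job in at about 18 s with the carriage wound home and the housing on the plate, still gripped and pressed into both stops (about 11.5 N toward the blue, 13.4 N toward the red); no verdict came back.

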